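# Hold test of a glued-on rail: hang the dipper and set the timer

### The arm

A 6-joint arm with a two-finger parallel gripper is mounted at the origin on the work surface. World frame = base frame: x ahead of the robot, y to its left, z up, the work surface at z = 0. Lengths are in m, angles in rad, forces in N, time in s.
With the tool pointing down it reaches from about 0.375 to 0.9 m from the base axis. Payload 3.1 kg.
Tool frame: the origin (TCP) lies midway between the tips of the shut fingers; the grasp point (between the pads) lies 19 mm behind it (pinch_z is the distance from the TCP to the grasp point, in m); y points along the fingers, z is the direction in which the jaws open and shut, and the axes are right-handed (so a half turn about y gives the same grasp; the last joint's range is limited). The gripper opens to 87 mm and grips with 3 to 60 N. Pads are 19 mm wide; open, the fingers measure 117 mm over their backs; the gripper's body (75 mm by 190 mm) begins 51 mm behind the grasp point.
Start: joints at [1.109, 0.527, 1.433, -0, 1.181, -0.178], TCP at [0.175, 0.6, 0.223] pointing down, gripper open.
Joint ranges: [-3.08, 3.08], [-0.75, 2.2], [0.22, 2.44], [-1.43, 4.57], [0, 2.65], [-2.85, 2.85]. Speed limits (rad/s): [2.79, 2.79, 3.14, 3.14, 3.14, 3.14].

### API

Orientations are given as a unit quaternion [x, y, z, w].
In Python, from rig import * gives the robot as it stands.
- The arm moves only by the tool drive_tool, never from a script. Its argument "plan" is a list of rows, each a list of 7 numbers: the shift along the tool's x, y, z in mm, then the turn, a rotation vector about the tool's x, y, z in degrees, then the finger opening in mm, from 0 to 87. A call has 1 to 10 rows; each row is the pose to reach, as a shift and turn from the pose commanded when the call began, along the tool's axes at that moment; what a row does not reach only later rows make up. A row lasts 1/10 s, in which the tool goes at most 50 mm and 8.59 degrees, less where a joint would pass 70% of its speed; a pose out of reach is approached as far as the arm can. A call with a gripper value outside its range is refused whole. The fingers move at their own pace and stop on an object; "newtons" is the grip in N (left out, the last holds). Time passes only in rows, so rows that repeat a pose let the fingers close. It gives the time, the measured TCP pose, the force and the opening at its end, in the units of the state.
- get_obs(): the state, without advancing time (a new reading comes with each control period).
- camera(name): name is "side" or "top" or "wrist"; returns the picture (480x640x3 uint8, blue, green, red); there is no depth.
- get_calibration(name): a dict with "fx", "fy", "cx", "cy" (pixels), "D" ([k1, k2, p1, p2, k3] as OpenCV has them; the pictures are not rectified), "origin" and "rotation" of the camera in the world; the wrist camera has in their place "tool_from_camera" (4x4, takes a point from camera to tool coordinates, whose origin is the TCP and whose axes are the tool frame's). Camera axes: x right, y down, z forward; pixel columns grow to the right and rows downward; lengths in m; the calibration is good to about 2 mm. A picture is of the moment at which its call begins: read the wrist's pose just before it. get_calibration takes no time and is no camera call.
- hand_in(): hands the job in, once; it reports no verdict.
Trained networks look in the newest picture that a camera, given by its name, has taken for a name from the list of things; names that differ only in an ending like _2 or _b are one class to them, and where a whole thing is asked for, a point or a joint stands for the part that bears it (a point fixed in the world has none). Each returns a list of dicts, best first, with "conf" (0 to 1); they miss things now and then, are a little off and sometimes report something else, mostly with a low value. They report only what shows in the picture. A call takes as long as a camera call. They do not tell look-alikes from the thing itself.
- spot_in(camera, target): "location" ([column, row] in pixels, amid what is visible of it).
- mark_of(camera, target): "location" ([column, row] in pixels: a listed point, or the origin of a listed thing).
The state is a dict: "time": time; "q": joint angles; "joint_velocities": joint speeds; "joint_torque": joint torques, N m; "position": TCP position; "tool_rot": TCP orientation; "ft_force": force on the tool from outside, world axes, zero at the start; "moment": the same for the moment, N m; "grip_width": finger opening in m.
Only numpy, scipy, OpenCV 4.12 (cv2) and the standard library are available. Lean on these libraries where they do the work, as an engineer would, in place of code of your own. Each camera call takes 0.05 s, during which the arm holds its last target. There are 200 camera calls.

### The job

We are testing whether the rail glued to the tiled panel holds: hang the steel dipper on the rail by the hook behind its grip and let go of it slowly so that it stays hanging still. Then set the free-standing timer by turning its dial clockwise until the pointer stands at the one long, thick mark; the dial is stiff and the timer light, so press down on it while you turn, and the case must neither twist round nor slide from where it stands. Leave the other goods on the counter alone.

Things in the scene. Friction and masses are not known exactly. Their poses are not given: they have to be found in the camera images.
- rack: Fixed sample panel: a tiled board 260 mm wide, 230 mm high, with a steel rail glued to its face. Origin on the counter straight under the rail's middle. x points horizontally from the rail to the tiles, y along the rail, z up. Tile face at x = +60 mm, panel's back at +76 mm, flat foot ends at +135 mm. It stands at the robot's left, the tiles facing the middle of the counter.
- rail_mid (a point): Middle of the rail's axis, 200 mm above the counter; axes as rack. The rail is a round bar 12 mm thick, 230 mm long along y, 60 mm in front of the tiles; at y = +-112 mm two 12 mm stand-offs run from it back to the tiles. The middle 200 mm is free for hanging.
- dipper: Plasterer's steel dipper (about 0.28 kg) standing upright: a cup 76 mm wide, 60 mm high, an upright strap 18 mm wide at its back, a wooden grip on top, a flat hook behind the strap; 190 mm high in all. Origin at the centre of the cup's underside; x points from cup to hook, z up. Let go on the rail, it swings 30 to 40 degrees, the cup going in under the rail, and settles in 1 to 5 s.
- dipper_grip (a point): Where to hold the dipper: centre of the wooden grip, 165 mm above the cup's underside, at dipper x = +40.5 mm; axes as dipper. The grip is an upright block 24 mm wide along y (take it across y), 16 mm along x, from 135 to 190 mm above the cup's underside.
- dipper_hook (a point): Seat of the rail's axis in the hook: dipper x = +55 mm, 122 mm above the cup's underside; axes as dipper. The hook is 18 mm wide along y, open downwards: underside of its crown 6 mm above this point, strap's back 12 mm to -x, lip's inner face 12 mm to +x; the lip is 4 mm thick and ends 19 mm below this point. Hang it with dipper x along rack x.
- timer: Free-standing white clockwork timer (0.46 kg with its dial), a round case 116 mm across and 56 mm high on four rubber feet 45 mm from its centre, with a dial on top. Origin at the centre of the underside, z up. Five marks lie on the top in the sector from the case's +x clockwise: four short and thin, one (the fourth) long and thick.
- timer_mark (a point): Outer end of the long, thick black mark (19 x 6 mm) on the top of the case, 55 mm from the dial's axis, 56 mm above the counter; it lies 1.35 rad clockwise (seen from above) of the case's +x axis. It also serves to tell whether the case has twisted or slid.
- dial_grip (a point): Where to hold the dial: on its vertical axis, 96 mm above the counter; x of this frame is the pointer's direction. A bar 60 mm long along x, 14 mm thick along y (take it across y), from 74 to 112 mm above the counter, on a disc 64 mm across (top at 74 mm). It is sprung: pressed down it sinks up to 8 mm, taking 3 N at first and 15 N at the bottom stop.
- dial_tip (a point): Tip of the pointer, a narrow nose at one end of the dial's bar, 37 mm from the axis; a black line runs along the top of the bar's pointer half.
- dial (a joint): Angle of the dial on the case, rad, growing clockwise seen from above: 0 with the pointer along the case's +x, 1.35 at the long mark, 2.4 at the end stop. It starts between 0 and 0.35 and stays where it is left. Turning takes about 0.3 N m: with less than some 10 N of downward push the whole case turns instead; pressed to the bottom stop it stands fast.
- tub: Closed white tub, 100 mm wide and 100 mm high, a bystander; origin at the centre of its underside.
- elbow: Galvanised pipe elbow lying down, about 100 mm long and 60 mm high, a bystander; origin under its middle.
- stoveplate: Flat cast-iron stove plate, 130 x 170 mm and 28 mm high with its handle, a bystander; origin at the centre of its underside.
Not all that is in view belongs to the job. Leave any red look-alike of the dipper alone.

How it is judged:
By the outcome, as a careful person would: the job done as asked, in the order asked, and still so for the second after the job is handed in, with the robot touching nothing.
It also fails if it takes over 67 s, if anything falls off the work surface, if the arm or the gripper's body presses on something with over 40 N, if the wrist force passes 120 N, or if a joint passes its speed limit or range.

## Working session

There is one attempt and no reset: what is moved stays moved. The work goes in short steps, Python scripts to look and compute and a tool call to move; the robot and the scene stay as the last step left them, time stands still between calls to the robot, and variables do not carry over. Pictures are saved under pics/ and viewed, about 8 in all and at most 12, crops included, and the job is handed in when it is done.

Besides the shell and the picture viewer there is one more tool, called after "Call:" by a JSON object that holds its "method" and its "body", one argument or row to a line. drive_tool: Moves the arm, as the interface text tells. Its arguments: {"type":"object","properties":{"plan":{"type":"array","items":{"type":"array","items":{"type":"number"}}},"newtons":{"type":"number"}},"required":["plan"]}

```bash
ls; mkdir -p pics
cat > h.py <<'E'
from rig import *
import numpy as np, cv2
from scipy.spatial.transform import Rotation as R
def cam(name):
    c=get_calibration(name); K=np.array([[c['fx'],0,c['cx']],[0,c['fy'],c['cy']],[0,0,1.]]); D=np.array(c['D'],float)
    if 'origin' in c:
        o=np.array(c['origin']); M=np.array(c['rotation']); M=R.from_quat(M).as_matrix() if M.size==4 else M.reshape(3,3)
    else:
        s=get_obs(); T=np.array(c['tool_from_camera']); Rt=R.from_quat(s['tool_rot']).as_matrix()
        o=Rt@T[:3,3]+np.array(s['position']); M=Rt@T[:3,:3]
    return K,D,o,M
def ray(name,px,C=None):
    K,D,o,M=C or cam(name); u=cv2.undistortPoints(np.array([[px]],float),K,D)[0,0]
    d=M@np.array([u[0],u[1],1]); return o,d/np.linalg.norm(d)
def onz(name,px,z,C=None):
    o,d=ray(name,px,C); return o+d*(z-o[2])/d[2]
def tri(a,b):
    o1,d1=a;o2,d2=b; s=np.linalg.lstsq(np.stack([d1,-d2],1),o2-o1,rcond=None)[0]
    p,q=o1+d1*s[0],o2+d2*s[1]; return (p+q)/2,np.linalg.norm(p-q)
def proj(name,p,C=None):
    K,D,o,M=C or cam(name); return cv2.projectPoints((M.T@(np.atleast_2d(p)-o).T).T.copy(),np.zeros(3),np.zeros(3),K,D)[0][:,0]
E
cat > a.py <<'E'
from h import *
np.set_printoptions(precision=4,suppress=True)
s=get_obs(); print(s)
ims=[]
for n in ['side','top','wrist']:
    im=camera(n); cv2.imwrite(f'pics/{n}0.png',im)
    if n!='wrist': print(n,cam(n)[2],cam(n)[3].tolist())
    for t in ['rack','rail_mid','dipper','dipper_grip','dipper_hook','timer','timer_mark','dial_grip','dial_tip','tub']:
        if n=='wrist' : continue
        print(n,t,[(np.round(d['location']).tolist(),round(d['conf'],2)) for d in mark_of(n,t)])
E
python3 a.py
```

```text
pics
{'time': 0.0, 'q': array([ 1.1085,  0.5285,  1.4339,  0.    ,  1.1814, -0.1785]), 'joint_velocities': array([ 0.001 , -0.0002,  0.0001,  0.0005,  0.0002,  0.0005]), 'joint_torque': array([ -0.0032, -44.0046, -17.6592,   0.0632,   0.0583,  -0.0002]), 'position': array([0.1746, 0.5994, 0.2216]), 'tool_rot': array([ 0.7007, -0.1003,  0.0998, -0.6993]), 'ft_force': array([0.2784, 0.6793, 0.0083]), 'moment': array([-0.0111,  0.0035, -0.0032]), 'grip_width': 0.08737897211282619}
side [0.2719 0.5802 0.7928] [[-0.8953195513163591, -0.2940744499379446, 0.3345491278188736], [-0.4452475061883351, 0.6120315405055615, -0.6535840050517286], [-0.012552261299951295, -0.7341237030092985, -0.6788997197054755]]
side rack [([264.0, 399.0], 0.72)]
side rail_mid [([248.0, 339.0], 0.58), ([320.0, 271.0], 0.47), ([373.0, 223.0], 0.45)]
side dipper []
side dipper_grip [([428.0, 250.0], 0.89), ([327.0, 251.0], 0.71), ([377.0, 193.0], 0.3)]
side dipper_hook [([429.0, 262.0], 0.74), ([320.0, 269.0], 0.67)]
side timer [([371.0, 223.0], 0.86)]
side timer_mark [([375.0, 192.0], 0.88)]
side dial_grip [([375.0,
[... 241 characters left out ...]
01338700519808], [-0.0019370773009832823, -0.12095269358702382, -0.9926563824635259]]
top rack [([434.0, 259.0], 0.26)]
top rail_mid [([184.0, 253.0], 0.72), ([442.0, 237.0], 0.18)]
top dipper [([323.0, 270.0], 0.82)]
top dipper_grip [([350.0, 343.0], 0.78), ([299.0, 254.0], 0.71), ([308.0, 255.0], 0.69), ([445.0, 240.0], 0.69)]
top dipper_hook [([358.0, 345.0], 0.74), ([298.0, 257.0], 0.64)]
top timer [([433.0, 261.0], 0.84)]
top timer_mark [([461.0, 250.0], 0.67), ([300.0, 255.0], 0.33)]
top dial_grip [([445.0, 260.0], 0.59)]
top dial_tip [([307.0, 254.0], 0.69), ([442.0, 241.0], 0.57)]
top tub [([425.0, 196.0], 0.86), ([183.0, 253.0], 0.54), ([299.0, 256.0], 0.35), ([445.0, 257.0], 0.26)]
```

```bash
python3 -c "
import cv2
im=cv2.imread('pics/top0.png'); cv2.imwrite('pics/top0c.png',cv2.resize(im[130:400,140:500],None,fx=2.2,fy=2.2,interpolation=2))"
```

```text
(no output)
```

View pics/side0.png

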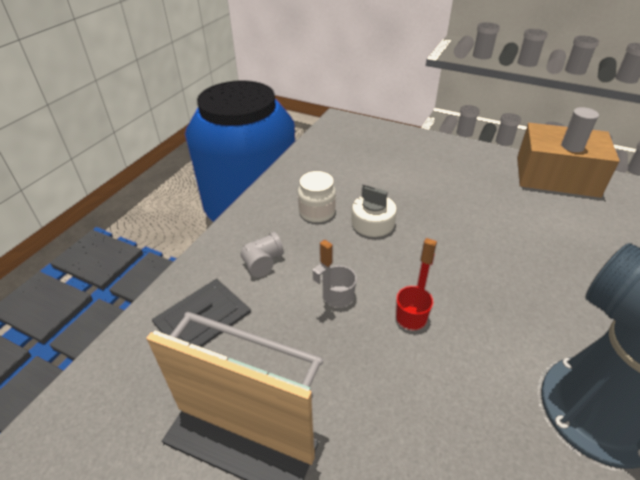

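View pics/top0c.png

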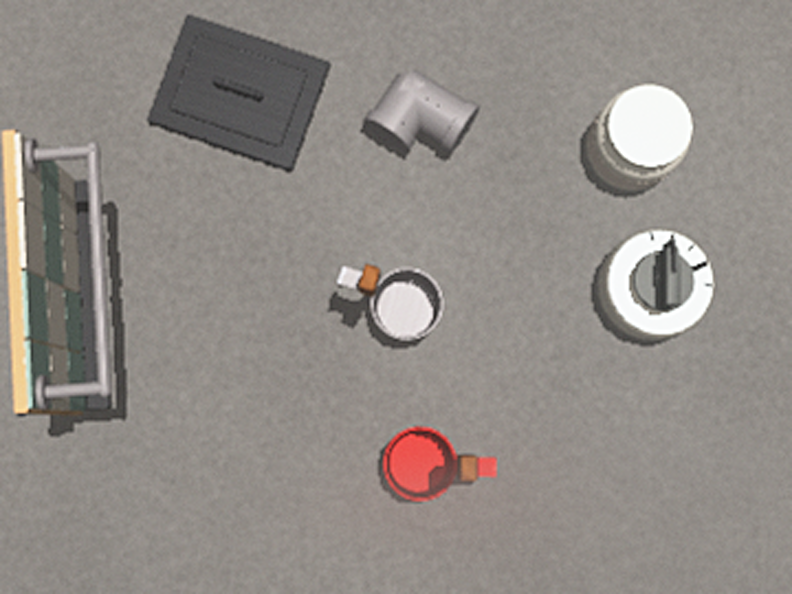

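The two pictures show the steel dipper (side 340,287; top 324,269) and its red look-alike (side 414,307; top 331,341). The other bystanders are the tub, elbow and stove plate. The thing I want is the steel dipper, whose grip shows at side (327,251) and top (308,255). The timer is at top (440,259).

```bash
cat > b.py <<'E'
from h import *
np.set_printoptions(precision=4,suppress=True)
c=lambda x,y:(x/2.2+140,y/2.2+130)
print('cup',onz('top',c(406,305),.06)); print('grip top',onz('top',c(372,277),.19)); print('hook',onz('top',c(349,278),.128))
print('grip tri',tri(ray('side',(327,251)),ray('top',(308,255))))
a=onz('top',c(94,150),.206);b=onz('top',c(105,392),.206); print('rail ends',a,b,(a+b)/2,np.linalg.norm(a-b))
a2,b2=[onz('side',p,.206) for p in [(188,318),(318,359)]]; print('side rail',a2,b2,np.linalg.norm(a2-b2))
print('timer',onz('top',c(661,281),.056),'dialtop',onz('top',c(666,275),.112),'tip',onz('top',c(670,238),.1))
print('mark',onz('top',(461,250),.056),onz('side',(375,192),.056))
for n,p in [('tub',c(650,125)),('elbow',c(420,115)),('red',c(420,465))]: print(n,onz('top',p,.08))
s=get_obs();print(R.from_quat(s['tool_rot']).as_matrix()); print(cam('wrist')[2:])
E
python3 b.py
```

```text
cup [ 0.5353 -0.038   0.06  ]
grip top [ 0.5495 -0.0026  0.19  ]
hook [0.5558 0.0202 0.128 ]
grip tri (array([ 0.553 , -0.0007,  0.1672]), np.float64(0.00225830859550778))
rail ends [0.668  0.2592 0.206 ] [0.4411 0.2431 0.206 ] [0.5546 0.2512 0.206 ] 0.22753955988721683
side rail [0.6681 0.2701 0.206 ] [0.4475 0.2465 0.206 ] 0.22182470480822003
timer [ 0.561  -0.3054  0.056 ] dialtop [ 0.5607 -0.2978  0.112 ] tip [ 0.6    -0.3057  0.1   ]
mark [ 0.579  -0.3533  0.056 ] [ 0.5844 -0.3626  0.056 ]
tub [ 0.7222 -0.2929  0.08  ]
elbow [ 0.7329 -0.0527  0.08  ]
red [ 0.371  -0.0512  0.08  ]
[[ 0.96  0.    0.28]
 [-0.28 -0.    0.96]
 [ 0.   -1.   -0.  ]]
(array([0.0951, 0.6224, 0.3843]), array([[ 0.2814,  0.9152,  0.2884],
       [ 0.9596, -0.2685, -0.0843],
       [ 0.0003,  0.3005, -0.9538]]))
```

```bash
python3 -c "
import cv2
a=cv2.imread('pics/side0.png')[225:330,280:400]; b=cv2.imread('pics/side0.png')[300:400,140:340]
import numpy as np
a=cv2.resize(a,(480,420),interpolation=2);c=cv2.resize(cv2.imread('pics/wrist0.png'),(300,225))
b=cv2.resize(b,(800,400),interpolation=2)
im=np.zeros((600,800,3),np.uint8); im[:360,:411]=cv2.resize(a,(411,360)); im[:225,430:730]=c; im[370:570,:400]=cv2.resize(b,(400,200)); cv2.imwrite('pics/m1.png',im)"
```

```text
(no output)
```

View pics/m1.png

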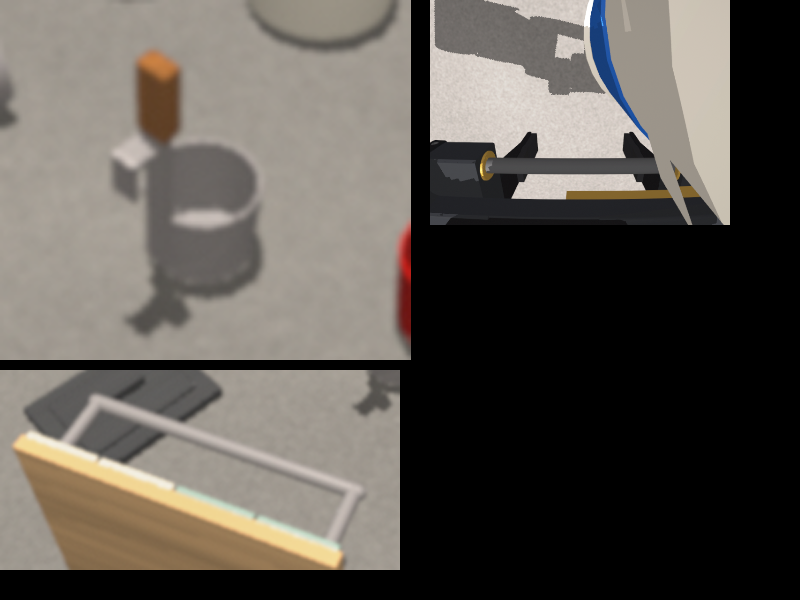

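The crop confirms the steel dipper with its wooden grip. Its hook points to world +y and slightly to +x. I'm going above it.

Call:
{"method": "drive_tool", "body": {
  "plan": [
    [0, -50, 0, 0, 0, 0, 87],
    [40, -80, -30, 0, 8, 0, 87],
    [530, -80, -470, 0, 94, 0, 87],
    [530, -80, -470, 0, 94, 0, 87],
    [530, -80, -470, 0, 94, 0, 87],
    [530, -80, -470, 0, 94, 0, 87],
    [530, -80, -470, 0, 94, 0, 87],
    [530, -80, -470, 0, 94, 0, 87],
    [530, -80, -470, 0, 94, 0, 87],
    [530, -80, -470, 0, 94, 0, 87]
  ],
  "newtons": 25
}}

```text
time: 2.15
position: [0.4127, 0.2242, 0.3012]
tool_rot: [0.485, -0.514, 0.515, -0.485]
ft_force: [0.1, 0.3, 0.6]
grip_width: 0.0869
```

```bash
cat >> h.py <<'E'
def delta(p,th,tilt=0,quiet=False):
    "shift/turn to TCP p, jaw angle th deg, tilted by tilt deg about jaw axis"
    s=get_obs(); R0=R.from_quat(s['tool_rot']); t=np.radians(th); z=np.array([np.cos(t),np.sin(t),0]); y=np.array([0,0,-1.])
    Rt=R.from_matrix(np.stack([np.cross(y,z),y,z],1)); Rt=R.from_rotvec(np.radians(tilt)*z)*Rt
    d=R0.inv().apply(np.array(p)-s['position'])*1000; w=np.degrees((R0.inv()*Rt).as_rotvec())
    print('pos',np.round(s['position'],4),'shift',np.round(d,1),'turn',np.round(w,1)); return Rt
E
python3 -c "
from h import *
delta([.552,-.001,.30],-20)"
```

```text
pos [0.4127 0.2242 0.3012] shift [216.6   1.2 152.3] turn [-0.  16.6 -0. ]
```

Call:
{"method": "drive_tool", "body": {
  "plan": [
    [217, 1, 152, 0, 16.6, 0, 87],
    [217, 1, 152, 0, 16.6, 0, 87],
    [217, 1, 152, 0, 16.6, 0, 87],
    [217, 1, 152, 0, 16.6, 0, 87],
    [217, 1, 152, 0, 16.6, 0, 87],
    [217, 1, 152, 0, 16.6, 0, 87],
    [217, 1, 152, 0, 16.6, 0, 87],
    [217, 1, 152, 0, 16.6, 0, 87]
  ]
}}

```text
time: 2.95
position: [0.5512, 0.0022, 0.2995]
tool_rot: [-0.408, 0.579, -0.577, 0.407]
ft_force: [0.3, -0.1, -0.5]
grip_width: 0.0868
```

```bash
cat > c.py <<'E'
from h import *
np.set_printoptions(precision=4,suppress=True)
C=cam('wrist'); im=camera('wrist'); 
for t,z in [('dipper_grip',.165),('dipper_hook',.122),('dipper',0)]:
    for d in mark_of('wrist',t): print(t,np.round(d['location']),round(d['conf'],2),onz('wrist',d['location'],z,C))
print(get_obs()['position'])
for p in [[.552,-.001,.19],[.535,-.038,.06]]:
    q=proj('wrist',p,C)[0]; print(q); cv2.drawMarker(im,tuple(int(v) for v in q),(0,0,255),0,12,1)
cv2.imwrite('pics/w1.png',im)
E
python3 c.py
```

```text
dipper_hook [325. 200.] 0.67 [0.5592 0.0125 0.122 ]
dipper [212. 270.] 0.98 [ 0.3798 -0.0506  0.    ]
dipper [326. 223.] 0.87 [ 0.5424 -0.0402 -0.    ]
dipper [322. 199.] 0.54 [ 0.5485 -0.0098  0.    ]
[0.5513 0.003  0.3001]
[323.0951 237.7405]
[319.3015 237.6467]
```

View pics/w1.png

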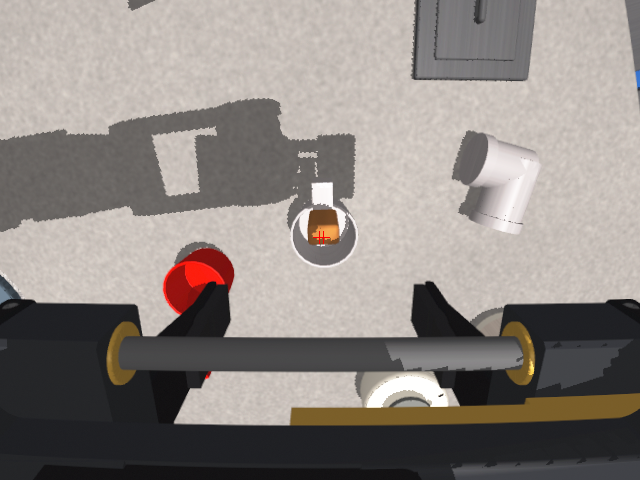

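The wrist view shows the steel grip's top at about (325,237), where I predicted it, with the hook behind it at (322,193). The jaws are square to it. Descending.

```bash
python3 -c "
from h import *
delta([.552,-.001,.146],-20)"
```

```text
pos [0.5513 0.003  0.3001] shift [  3.6 154.1   2. ] turn [ 0.   0.5 -0. ]
```

Call:
{"method": "drive_tool", "body": {
  "plan": [
    [4, 50, 1, 0, 0.5, 0, 70],
    [4, 100, 1, 0, 0.5, 0, 60],
    [4, 140, 1, 0, 0.5, 0, 60],
    [4, 154, 1, 0, 0.5, 0, 60],
    [4, 154, 1, 0, 0.5, 0, 60],
    [4, 154, 1, 0, 0.5, 0, 10],
    [4, 154, 1, 0, 0.5, 0, 10],
    [4, 154, 1, 0, 0.5, 0, 10],
    [4, 154, 1, 0, 0.5, 0, 10],
    [4, 154, 1, 0, 0.5, 0, 10]
  ],
  "newtons": 35
}}

```text
time: 4.15
position: [0.5522, -0.0029, 0.1466]
tool_rot: [0.405, -0.579, 0.58, -0.405]
ft_force: [-0.1, -0.4, -0.2]
grip_width: 0.028
```

Call:
{"method": "drive_tool", "body": {
  "plan": [
    [0, 0, 0, 0, 0, 0, 10],
    [0, 0, 0, 0, 0, 0, 10],
    [0, 0, 0, 0, 0, 0, 10],
    [0, -10, 0, 0, 0, 0, 10],
    [0, -40, 0, 0, 0, 0, 10],
    [0, -80, 0, 0, 0, 0, 10],
    [0, -120, 0, 0, 0, 0, 10],
    [0, -120, 0, 0, 0, 0, 10]
  ]
}}

```text
time: 4.95
position: [0.5555, -0.0035, 0.2715]
tool_rot: [0.402, -0.576, 0.583, -0.408]
ft_force: [1.4, 1.0, -3.3]
grip_width: 0.024
```

```bash
python3 -c "
from h import *
s=get_obs();print(s['ft_force'],s['grip_width'])
# seat hover: rail mid (.556,.254), rack x 95deg; grasp is 14.5 mm before seat; stand 60 mm in front
u=np.array([np.cos(np.radians(95)),np.sin(np.radians(95))])
for k in (60,0): delta(list(np.array([.556,.254])-u*(k+14.5)/1000)+[.268],5)"
```

```text
[ 1.40446737  1.02722229 -3.34888482] 0.024021666746462486
pos [ 0.5555 -0.0035  0.2715] shift [-174.5    3.1  -56.5] turn [ -0.7 -25.1   0.1]
pos [ 0.5555 -0.0035  0.2715] shift [-228.8    2.9  -82. ] turn [ -0.7 -25.1   0.1]
```

Call:
{"method": "drive_tool", "body": {
  "plan": [
    [-30, 0, -10, 0, -6, 0, 10],
    [-70, 0, -22, 0, -12, 0, 10],
    [-115, 0, -36, 0, -18, 0, 10],
    [-155, 0, -50, 0, -25, 0, 10],
    [-175, 0, -56, 0, -25, 0, 10],
    [-175, 0, -56, 0, -25, 0, 10],
    [-175, 0, -56, 0, -25, 0, 10],
    [-175, 0, -56, 0, -25, 0, 10]
  ]
}}

```text
time: 5.75
position: [0.5588, 0.1798, 0.2648]
tool_rot: [0.521, -0.479, 0.478, -0.52]
ft_force: [-0.1, 0.1, -4.3]
grip_width: 0.0239
```

```bash
cat > d.py <<'E'
from h import *
np.set_printoptions(precision=4,suppress=True)
s=get_obs();C=cam('wrist'); im=camera('wrist'); print(s['position'],s['ft_force'],s['moment'],R.from_quat(s['tool_rot']).as_matrix()[:,2])
for t in ['dipper_hook','rail_mid','rack','dipper_grip']:
    for d in mark_of('wrist',t)[:2]: print(t,np.round(d['location']),round(d['conf'],2))
Rt=R.from_quat(s['tool_rot']).as_matrix(); seat=s['position']+Rt@np.array([-.0145,.024,0]); print('seat',seat)
cv2.imwrite('pics/w2raw.png',im)
for p in [seat+Rt@np.array([0,-.010,.009]),seat+Rt@np.array([0,-.01,-.009])]+[np.array([x,.254+.087*(x-.556),.2]) for x in np.linspace(.45,.66,8)]:
    q=proj('wrist',p,C)[0]; cv2.drawMarker(im,tuple(int(v) for v in np.clip(q,-999,999)),(0,0,255),0,8,1)
cv2.imwrite('pics/w2.png',im)
camera('side') is None
cv2.imwrite('pics/s2.png',camera('side'));cv2.imwrite('pics/t2.png',camera('top'))
E
python3 d.py
```

```text
[0.5588 0.1798 0.2648] [-0.0525  0.1456 -4.3437] [-0.0036  0.0619  0.0143] [ 0.9964  0.0843 -0.0024]
rail_mid [335. 131.] 0.77
dipper_grip [322. 312.] 0.83
seat [0.5575 0.1942 0.2407]
```

View pics/w2.png

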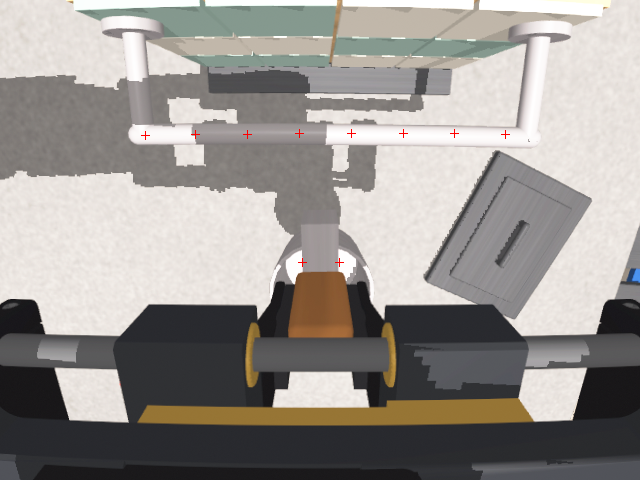

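```bash
cat > e.py <<'E'
from h import *
np.set_printoptions(precision=4,suppress=True)
C=cam('wrist'); g=cv2.cvtColor(cv2.imread('pics/w2raw.png'),cv2.COLOR_BGR2GRAY).astype(int)
for c in (165,320,430,480,505): print(c,g[118:156,c].tolist())
print(321,g[210:240,321].tolist())
print('lip',onz('wrist',(321,224),.2407+.010,C),onz('wrist',(303,240),.25,C),onz('wrist',(338,240),.25,C))
E
python3 e.py
```

```text
165 [128, 128, 127, 126, 125, 132, 144, 149, 201, 234, 240, 244, 248, 249, 250, 251, 251, 250, 250, 250, 248, 246, 244, 239, 229, 214, 168, 131, 129, 129, 127, 124, 123, 122, 122, 124, 126, 124]
320 [230, 229, 181, 123, 123, 130, 143, 149, 152, 152, 153, 155, 158, 166, 174, 169, 160, 155, 151, 149, 147, 145, 143, 139, 135, 129, 120, 125, 126, 127, 129, 130, 131, 131, 132, 131, 129, 127]
430 [229, 230, 228, 230, 231, 230, 230, 178, 199, 220, 231, 237, 243, 247, 249, 251, 253, 254, 254, 253, 252, 250, 248, 246, 242, 235, 224, 203, 212, 229, 232, 233, 233, 232, 231, 230, 231, 232]
480 [228, 228, 228, 227, 227, 227, 227, 213, 183, 198, 220, 231, 237, 243, 246, 249, 250, 252, 253, 253, 252, 251, 250, 248, 245, 241, 235, 224, 196, 207, 230, 231, 233, 236, 236, 235, 233, 232]
505 [227, 226, 225, 225, 227, 229, 229, 231, 213, 176, 207, 224, 234, 240, 244, 247, 249, 250, 251, 252, 252, 251, 250, 249, 247, 244, 239, 229, 213, 209, 226, 231, 231, 231, 232, 195, 129, 123]
321 [129, 129, 129, 129, 129, 129, 130, 130, 129, 129, 129, 129, 130, 134, 150, 154, 154, 154, 155, 154, 155, 154, 155, 154, 154, 154, 154, 154, 154, 155]
lip [0.5568 0.2139 0.2507] [0.5486 0.2049 0.25  ] [0.5658 0.2063 0.25  ]
```

Run:
```python
from h import *
np.set_printoptions(precision=4,suppress=True)
C=cam('wrist')
P=np.array([onz('wrist',p,.2,C) for p in [(165,134.5),(320,134.2),(430,135.3),(480,136.2),(505,137)]]);print(P)
k=np.polyfit(P[:,0],P[:,1],1);print(np.degrees(np.arctan(k[0])),np.polyval(k,.557))
# lip edge alt z
for dz in (.008,.010,.012): print(onz('wrist',(321,223.5),.2407+dz,C)[1])
```

```text
[[0.4623 0.2468 0.2   ]
 [0.5529 0.2539 0.2   ]
 [0.617  0.2589 0.2   ]
 [0.6466 0.2612 0.2   ]
 [0.6617 0.2622 0.2   ]]
4.440641196994814 0.25419723369587954
0.21360335664148772
0.21414659402951813
0.21468983141754855
```

The wrist view shows the rail across rows 124–146, with the hook's crown end at row 224 and column 321. That is near the rail's middle. The hook seat is about 57 mm short of the rail axis, so I'll move forward over it.

Call:
{"method": "drive_tool", "body": {
  "plan": [
    [-15, 0, 0, 0, 0.4, 0, 10],
    [-35, 0, 0, 0, 0.4, 0, 10],
    [-50, 0, 0, 0, 0.4, 0, 10],
    [-57, 0, 0, 0, 0.4, 0, 10],
    [-57, 0, 0, 0, 0.4, 0, 10],
    [-57, 0, 0, 0, 0.4, 0, 10],
    [-57, 0, 0, 0, 0.4, 0, 10],
    [-57, 0, 0, 0, 0.4, 0, 10]
  ]
}}

```text
time: 6.95
position: [0.5548, 0.2369, 0.2658]
tool_rot: [0.519, -0.48, 0.48, -0.519]
ft_force: [-0.4, -0.2, -3.7]
grip_width: 0.0236
```

Run:
```python
from h import *
np.set_printoptions(precision=4,suppress=True)
s=get_obs();C=cam('wrist'); im=camera('wrist'); print(s['position'],s['ft_force'],s['moment'])
cv2.imwrite('pics/w3.png',im); cv2.imwrite('pics/w3c.png',cv2.resize(im[60:360,120:520],None,fx=2,fy=2)[:600,:800])
```

```text
[0.5548 0.2369 0.2658] [-0.4002 -0.1703 -3.7185] [-0.0146  0.0383 -0.0145]
```

View pics/w3c.png

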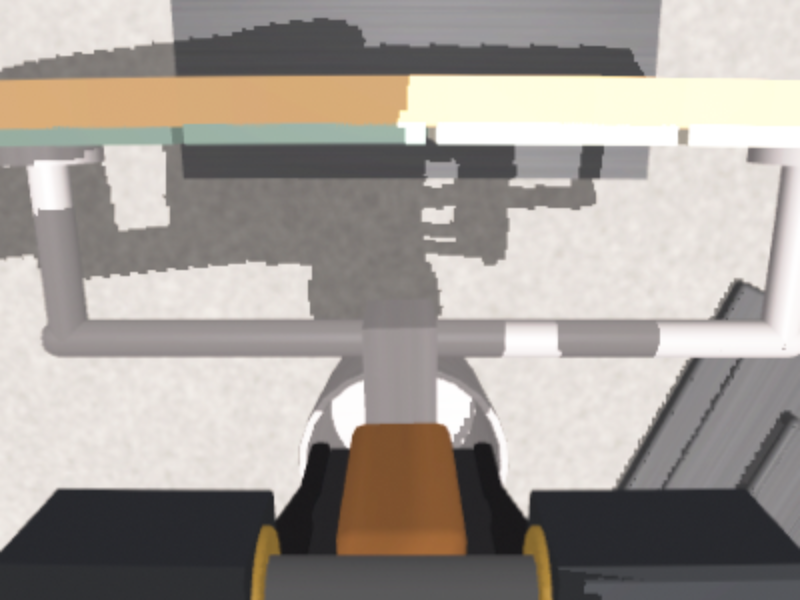

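Run:
```python
from h import *
np.set_printoptions(precision=4,suppress=True)
C=cam('wrist'); print(get_obs()['position'])
print('rail',onz('wrist',(320,229),.2,C),'crown end',onz('wrist',(320,222.5),.2513,C),'lip bottom outer',onz('wrist',(320,209),.2225,C))
```

```text
[0.5548 0.237  0.2658]
rail [0.553  0.2535 0.2   ] crown end [0.5517 0.2715 0.2513] lip bottom outer [0.5516 0.2714 0.2225]
```

Both ends of the lip agree: the seat is 2 mm past the axis, so I'll correct that and lower.

Call:
{"method": "drive_tool", "body": {
  "plan": [
    [2, 5, 0, 0, 0, 0, 10],
    [2, 15, 0, 0, 0, 0, 10],
    [2, 23, 0, 0, 0, 0, 10],
    [2, 30, 0, 0, 0, 0, 10],
    [2, 34, 0, 0, 0, 0, 10],
    [2, 37, 0, 0, 0, 0, 10],
    [2, 38, 0, 0, 0, 0, 10],
    [2, 38, 0, 0, 0, 0, 10]
  ]
}}

```text
time: 7.8
position: [0.5549, 0.2357, 0.2279]
tool_rot: [-0.519, 0.48, -0.48, 0.519]
ft_force: [0.6, -0.4, -3.6]
grip_width: 0.024
```

Call:
{"method": "drive_tool", "body": {
  "plan": [
    [0, 1, 0, 0, 0, 0, 10],
    [0, 2, 0, 0, 0, 0, 10],
    [0, 3, 0, 0, 0, 0, 10],
    [0, 3, 0, 0, 0, 0, 10]
  ]
}}

```text
time: 8.2
position: [0.5547, 0.2355, 0.2248]
tool_rot: [0.519, -0.48, 0.48, -0.519]
ft_force: [-0.5, 0.1, -4.1]
grip_width: 0.0237
```

Call:
{"method": "drive_tool", "body": {
  "plan": [
    [0, 1, 0, 0, 0, 0, 10],
    [0, 2, 0, 0, 0, 0, 10],
    [0, 2, 0, 0, 0, 0, 10]
  ]
}}

```text
time: 8.5
position: [0.5549, 0.2356, 0.2242]
tool_rot: [-0.519, 0.48, -0.48, 0.519]
ft_force: [-2.9, -1.4, 5.2]
grip_width: 0.0236
```

The hook is seated: the rail carries its weight. I'll now tilt the dipper slowly about the rail axis towards its hanging attitude before letting go.

Call:
{"method": "drive_tool", "body": {
  "plan": [
    [0.5, 0.3, 0, 0, 0, 2, 10],
    [1.9, 1.2, 0, 0, 0, 5, 10],
    [3.9, 3.0, 0, 0, 0, 10, 10],
    [5.6, 5.0, 0, 0, 0, 15, 10],
    [7.1, 7.1, 0, 0, 0, 20, 10],
    [7.1, 7.1, 0, 0, 0, 20, 10],
    [7.1, 7.1, 0, 0, 0, 20, 10]
  ]
}}

```text
time: 9.2
position: [0.5564, 0.2269, 0.2158]
tool_rot: [-0.429, 0.562, -0.385, 0.594]
ft_force: [0.7, -4.7, 0.0]
grip_width: 0.0235
```

Run:
```python
from h import *
np.set_printoptions(precision=4,suppress=True)
s=get_obs();print(s['position'],s['ft_force'],s['moment'],s['q'])
```

```text
[0.5564 0.2269 0.2158] [ 0.6854 -4.7491  0.0036] [-0.9867 -0.0655 -0.0032] [ 0.023   0.4932  1.5807  0.385   1.1161 -0.234 ]
```

Call:
{"method": "drive_tool", "body": {
  "plan": [
    [1.0, -0.3, 0, 0, 0, 0, 10],
    [1.9, -0.7, 0, 0, 0, 0, 10],
    [1.9, -0.7, 0, 0, 0, 0, 10]
  ]
}}

```text
time: 9.5
position: [0.5556, 0.2271, 0.2159]
tool_rot: [-0.428, 0.562, -0.383, 0.595]
ft_force: [1.2, -1.1, -1.3]
grip_width: 0.0237
```

```bash
cat > st.py <<'E'
from h import *
np.set_printoptions(precision=4,suppress=True)
s=get_obs();print(s['position'],s['ft_force'],s['moment'],s['grip_width'])
im=camera('wrist');cv2.imwrite('pics/w4c.png',cv2.resize(im[120:360,160:480],None,fx=2.2,fy=2.2,interpolation=2)); cv2.imwrite('pics/s4c.png',cv2.resize(camera('side')[230:430,150:450],None,fx=2.6,fy=2.6,interpolation=2))
E
python3 st.py
```

```text
[0.5556 0.2271 0.2159] [ 1.2228 -1.07   -1.336 ] [-0.537  -0.1527 -0.107 ] 0.02374346372850552
```

View pics/w4c.png

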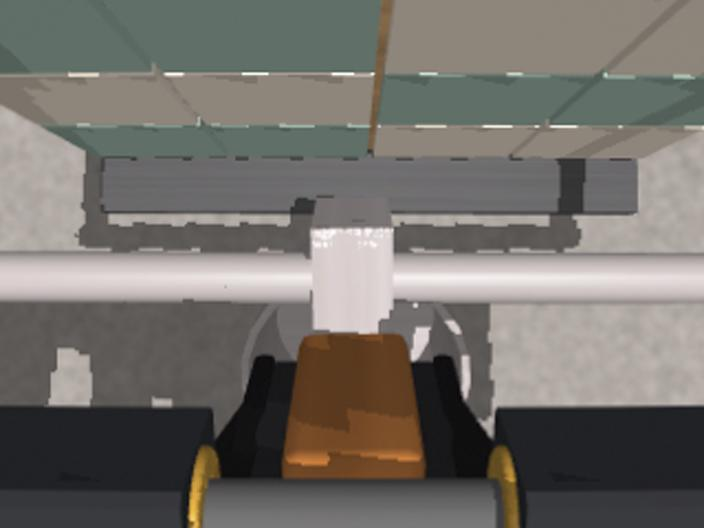

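The hook sits over the rail around the middle, square to it. I'll tilt further towards balance.

Call:
{"method": "drive_tool", "body": {
  "plan": [
    [1.2, 1.0, 0, 0, 0, 3, 10],
    [2.4, 2.1, 0, 0, 0, 6, 10],
    [3.4, 2.9, 0, 0, 0, 8, 10],
    [3.4, 2.9, 0, 0, 0, 8, 10],
    [3.4, 2.9, 0, 0, 0, 8, 10]
  ]
}}

```text
time: 10.1
position: [0.555, 0.2242, 0.2114]
tool_rot: [-0.389, 0.591, -0.34, 0.619]
ft_force: [-0.2, -1.3, -3.1]
grip_width: 0.0237
```

```bash
python3 st.py
```

```text
[0.555  0.2242 0.2114] [-0.172  -1.3473 -3.1081] [-0.8945  0.0755  0.043 ] 0.02373147322578039
```

Call:
{"method": "drive_tool", "body": {
  "plan": [
    [0.4, 0.5, 0, 0, 0, 0, 10],
    [0.9, 0.8, 0, 0, 0, 0, 10],
    [0.9, 0.8, 0, 0, 0, 0, 10]
  ]
}}

```text
time: 10.5
position: [0.5553, 0.2244, 0.2114]
tool_rot: [-0.388, 0.592, -0.34, 0.62]
ft_force: [-1.8, -0.4, 2.3]
grip_width: 0.0238
```

```bash
python3 st.py
```

```text
[0.5553 0.2244 0.2114] [-1.7973 -0.4245  2.262 ] [-0.2922  0.3591  0.2422] 0.023843388626113973
```

The rail carries the weight and the side force is near zero. Releasing slowly.

Call:
{"method": "drive_tool", "body": {
  "plan": [
    [0, 0, 0, 0, 0, 0, 23],
    [0, 0, 0, 0, 0, 0, 23],
    [0, 0, 0, 0, 0, 0, 24],
    [0, 0, 0, 0, 0, 0, 25],
    [0, 0, 0, 0, 0, 0, 26],
    [0, 0, 0, 0, 0, 0, 27],
    [0, 0, 0, 0, 0, 0, 28],
    [0, 0, 0, 0, 0, 0, 30],
    [0, 0, 0, 0, 0, 0, 32],
    [0, 0, 0, 0, 0, 0, 34]
  ],
  "newtons": 3
}}

```text
time: 11.6
position: [0.5557, 0.2239, 0.2107]
tool_rot: [-0.388, 0.591, -0.34, 0.62]
ft_force: [0.3, -0.4, -0.6]
grip_width: 0.0325
```

```bash
python3 st.py
```

```text
[0.5557 0.2239 0.2107] [ 0.3208 -0.4413 -0.5802] [-0.4018  0.037  -0.035 ] 0.032529340772326464
```

View pics/w4c.png

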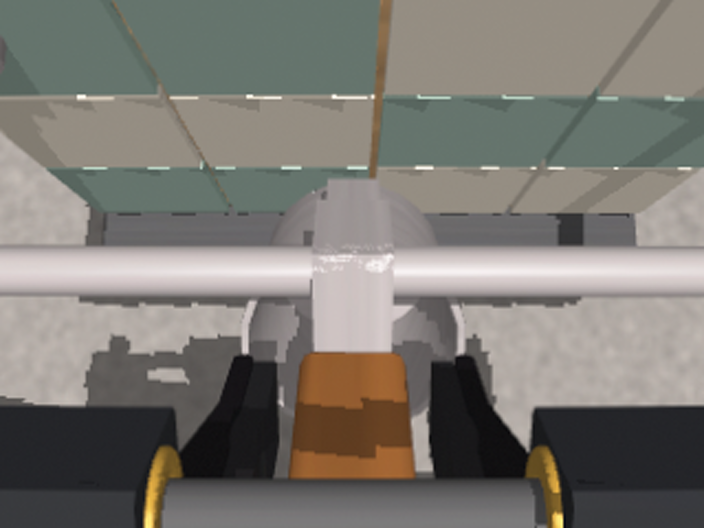

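Released: the dipper hangs free between the fingers with its cup under the rail. Opening a bit and backing off along the tool axis.

Call:
{"method": "drive_tool", "body": {
  "plan": [
    [0, 0, 0, 0, 0, 0, 50],
    [0, 0, 0, 0, 0, 0, 50],
    [0, 0, 0, 0, 0, 0, 50],
    [0, -10, 0, 0, 0, 0, 50],
    [0, -30, 0, 0, 0, 0, 50],
    [0, -60, 0, 0, 0, 0, 50],
    [0, -100, 0, 0, 0, 0, 50],
    [0, -140, 0, 0, 0, 0, 50],
    [0, -140, 0, 0, 0, 0, 50]
  ]
}}

```text
time: 12.6
position: [0.5644, 0.156, 0.3402]
tool_rot: [-0.385, 0.588, -0.344, 0.623]
ft_force: [0.0, 0.3, 0.5]
grip_width: 0.0502
```

Run:
```python
from h import *
# dial refine from top/side images
s=get_obs();print(s['position'],s['q'])
for n in('top','side'):
    cv2.imwrite(f'pics/{n}5.png',camera(n))
a=cv2.imread('pics/side5.png');t=cv2.imread('pics/top5.png')
im=np.zeros((600,800,3),np.uint8)
im[:,:500]=cv2.resize(t[215:305,402:477],(500,600),interpolation=2); im[:300,510:]=cv2.resize(a[290:430,160:330],(290,300),interpolation=2)[:,:290]
im[300:600,510:]=cv2.resize(a[165:245,340:417],(290,300),interpolation=2)
cv2.imwrite('pics/m5.png',im)
delta([.561,-.30,.25],73)
```

```text
[0.56437583 0.15601349 0.34017381] [-0.17162962  0.37003912  1.46411073  0.47721161  1.440466   -0.34542521]
pos [0.5612 0.1577 0.3355] shift [ 443.1 -138.4  -35.7] turn [-16.8 -67.1 -24.4]
```

View pics/m5.png

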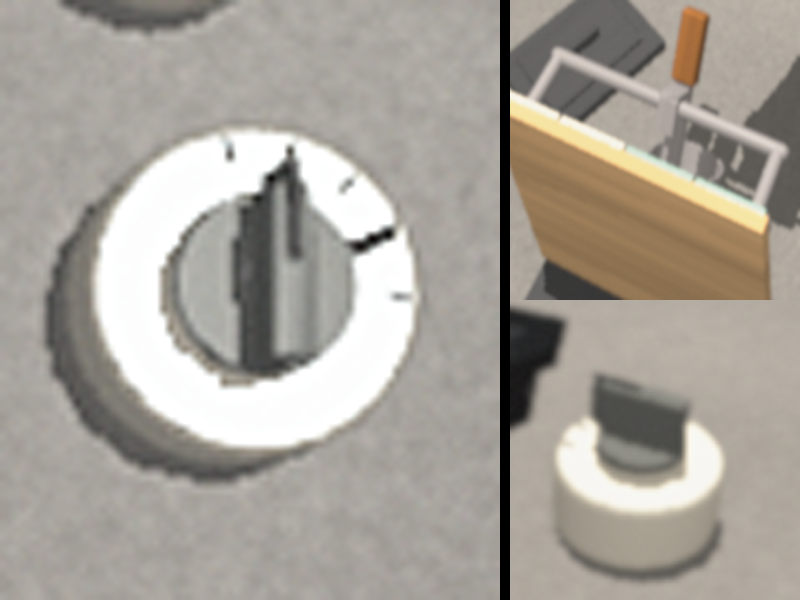

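The dipper hangs quietly in the side view. In the top view the timer's case centre is at full pixel (440,258). The pointer nose is at about (445.5,237.5) and the thick mark runs (455,252)–(461,250).

```bash
cat > f.py <<'E'
from h import *
np.set_printoptions(precision=4,suppress=True)
f=lambda x,y:(x/6.6667+402,y/6.6667+215)
c=onz('top',f(255.5,287),.056)[:2];print('case c',c)
ang=lambda a:np.degrees(np.arctan2(a[1],a[0]))
for n,p in [('m1',(229,150)),('m3',(348,185)),('m4o',(393,233)),('m4i',(355,246)),('m5',(402,296)),('m2?',(291,150))]:
    q=onz('top',f(*p),.056)[:2];print(n,q,ang(q-c),np.linalg.norm(q-c))
a=onz('top',f(294,255),.112)[:2];b=onz('top',f(291,185),.112)[:2];e=onz('top',f(290,155),.112)[:2]
print('line',a,b,e,ang(b-a),ang(e-a))
# side network cross-check
for t,z in [('dial_tip',.105),('dial_grip',.096),('timer_mark',.056),('timer',0)]:
    for n in('top','side'):
        for d in mark_of(n,t)[:2]: print(t,n,np.round(d['location'],1),round(d['conf'],2),onz(n,d['location'],z)[:2])
E
python3 f.py
```

```text
case c [ 0.5603 -0.305 ]
m1 [ 0.6081 -0.2971] 9.364813254107764 0.04851614950156289
m3 [ 0.5959 -0.3381] -42.859240683003776 0.04857325419913808
m4o [ 0.5791 -0.3532] -68.62927088795584 0.051663436318709136
m4i [ 0.5746 -0.3399] -67.6893349850663 0.03763689646587991
m5 [ 0.5571 -0.3556] -93.535246187527 0.05062461411540639
m2? [ 0.6081 -0.3187] -15.887585286371033 0.04977329305352392
line [ 0.5646 -0.3053] [ 0.588 -0.305] [ 0.5981 -0.305 ] 0.8072828135955503 0.6447593221709924
dial_tip top [442.3 241.2] 0.73 [ 0.5925 -0.2993]
dial_tip top [420.6 192.8] 0.2 [ 0.7025 -0.2535]
dial_tip side [363.9 192. ] 0.87 [ 0.5885 -0.2881]
dial_grip top [446.6 255.8] 0.62 [ 0.5608 -0.3101]
dial_grip side [374.3 193.7] 0.92 [ 0.5665 -0.3041]
timer_mark top [459.7 251.1] 0.79 [ 0.5764 -0.3502]
timer_mark side [374.7 193.4] 0.66 [ 0.5829 -0.3565]
timer top [434.3 262.3] 0.89 [ 0.5563 -0.3031]
timer side [371.4 224.1] 0.63 [ 0.5655 -0.2989]
```

```bash
python3 -c "
from h import *
delta([.5605,-.305,.27],91)"
```

```text
pos [0.5604 0.1588 0.3335] shift [ 438.  -161.1  -36.4] turn [-21.  -84.6 -22.5]
```

Call:
{"method": "drive_tool", "body": {
  "plan": [
    [44, -16, -4, -2, -8, -2, 60],
    [88, -32, -8, -4, -16, -4, 60],
    [131, -48, -11, -6, -24, -6.5, 60],
    [175, -64, -15, -8, -32, -8.5, 60],
    [219, -80, -18, -10, -40, -11, 60],
    [263, -96, -22, -12, -48, -13, 60],
    [307, -113, -25, -14, -56, -15, 60],
    [350, -129, -29, -16, -64, -17, 60],
    [394, -145, -33, -18, -72, -19, 60],
    [438, -161, -36, -20, -80, -21.5, 60]
  ]
}}

```text
time: 14.1
position: [0.5613, -0.3069, 0.2702]
tool_rot: [-0.701, 0.027, -0.014, 0.712]
ft_force: [0.5, 0.7, 0.4]
grip_width: 0.0598
```

```bash
python3 -c "
from h import *
delta([.5605,-.305,.22],91)"
```

```text
pos [ 0.5613 -0.3069  0.2702] shift [ 0.  50.2  1.1] turn [-0.9 -4.3 -1. ]
```

Call:
{"method": "drive_tool", "body": {
  "plan": [
    [0, 25, 1, -0.9, -4, -1, 50],
    [0, 50, 1, -0.9, -4.3, -1, 50],
    [0, 50, 1, -0.9, -4.3, -1, 50],
    [0, 50, 1, -0.9, -4.3, -1, 50],
    [0, 50, 1, -0.9, -4.3, -1, 50],
    [0, 50, 1, -0.9, -4.3, -1, 50]
  ]
}}

```text
time: 14.7
position: [0.5613, -0.3039, 0.2225]
tool_rot: [0.708, 0.004, -0.004, -0.707]
ft_force: [-0.2, -0.3, -0.1]
grip_width: 0.0501
```

Run:
```python
from h import *
np.set_printoptions(precision=4,suppress=True)
delta([.5605,-.305,.077],91); C=cam('wrist');s=get_obs(); im=camera('wrist'); print(R.from_quat(s['tool_rot']).as_matrix())
for t,z in [('dial_tip',.105),('dial_grip',.096),('timer_mark',.056),('timer',0)]:
    for d in mark_of('wrist',t)[:2]: print(t,np.round(d['location'],1),round(d['conf'],2),onz('wrist',d['location'],z,C))
for p in [[.5605,-.305,.112],[.5975,-.305,.112],[.579,-.3532,.056]]:
    q=proj('wrist',p,C)[0]; print(q); cv2.drawMarker(im,tuple(int(v) for v in q),(0,0,255),0,10,1)
cv2.imwrite('pics/w6.png',im)
```

```text
pos [ 0.5613 -0.3039  0.2225] shift [ -1.  145.5  -0.9] turn [ 0.1 -0.3  0.1]
[[ 0.9999  0.0012 -0.0115]
 [ 0.0115 -0.0013  0.9999]
 [ 0.0012 -1.     -0.0013]]
dial_tip [319.8 278.8] 0.73 [ 0.6003 -0.305   0.105 ]
dial_tip [324.3 232.5] 0.61 [ 0.5617 -0.3019  0.105 ]
dial_grip [323.2 230.4] 0.58 [ 0.5626 -0.3027  0.096 ]
timer_mark [265.5 241.3] 0.84 [ 0.5852 -0.3547  0.056 ]
timer [321.1 206.5] 0.61 [ 0.5651 -0.3042  0.    ]
[320.2587 233.6707]
[319.7861 279.1383]
[266.8677 234.7516]
```

View pics/w6.png

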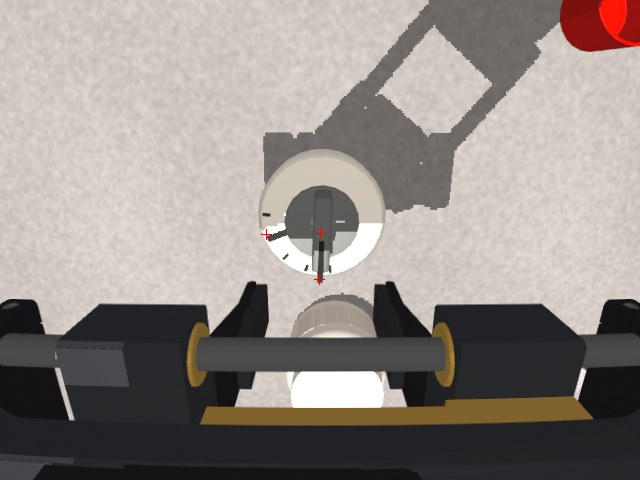

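Run:
```python
from h import *
np.set_printoptions(precision=4,suppress=True)
C=cam('wrist'); ang=lambda a:np.degrees(np.arctan2(a[1],a[0]))
im=camera('wrist'); g=cv2.cvtColor(im,cv2.COLOR_BGR2GRAY)
m=np.zeros_like(g);m[222:252,262:294]=1; ys,xs=np.nonzero((g<90)&(m>0)); k=(xs<289)
L=cv2.connectedComponentsWithStats(((g<90)&(m>0)).astype(np.uint8)); print(L[2],L[3])
c=onz('wrist',(321.5,212),.056,C)[:2];print('c',c)
for i in range(1,L[0]):
    yy,xx=np.nonzero(L[1]==i)
    P=np.array([onz('wrist',p,.056,C)[:2] for p in zip(xx,yy)]); r=np.linalg.norm(P-c,axis=1); print(len(P),P.mean(0),ang(P.mean(0)-c),ang(P.mean(0)-[.5605,-.305]),r.min(),r.max())
P=np.array([onz('wrist',p,.112,C)[:2] for p in [(321.5,240),(320.3,262),(319.5,279)]]);print(P,ang(P[2]-P[0]))
```

```text
[[     0      0    640    480 307084]
 [   284    222      1      3      3]
 [   266    228     22     15    112]
 [   288    238      1      1      1]] [[319.5161 239.5013]
 [284.     223.    ]
 [276.6429 236.3393]
 [288.     238.    ]]
c [ 0.5561 -0.3035]
3 [ 0.5664 -0.3368] -72.71178622904206 -79.4261518190436 0.03466416462279035 0.03524643986000312
112 [ 0.579  -0.3437] -60.34773385481102 -64.48950263979317 0.035851953118162645 0.05595679668316305
1 [ 0.5804 -0.3335] -50.90495340194191 -54.988504971186366 0.03867176843862793 0.03867176843862793
[[ 0.5641 -0.3036]
 [ 0.5818 -0.3043]
 [ 0.5959 -0.3048]] -2.192198054186577
```

The pointer line runs (321,240)–(319,279), between the jaws and square to them. The thick mark is at (277,236). Descending to just above the bar for one centring check.

Call:
{"method": "drive_tool", "body": {
  "plan": [
    [-0.5, 40, -0.5, 0, -0.3, 0, 40],
    [-0.5, 80, -0.5, 0, -0.3, 0, 40],
    [-0.5, 100, -0.5, 0, -0.3, 0, 40],
    [-0.5, 100, -0.5, 0, -0.3, 0, 40],
    [-0.5, 100, -0.5, 0, -0.3, 0, 40],
    [-0.5, 100, -0.5, 0, -0.3, 0, 40]
  ]
}}

```text
time: 15.6
position: [0.5608, -0.3049, 0.1227]
tool_rot: [0.708, 0.006, -0.005, -0.707]
ft_force: [-0.0, -0.3, -0.4]
grip_width: 0.0399
```

Run:
```python
from h import *
np.set_printoptions(precision=4,suppress=True)
delta([.5605,-.304,.077],91);C=cam('wrist'); im=camera('wrist'); 
for p in [[.5605,-.304,.112],[.5975,-.304,.112],[.5605-.03,-.304,.112],[.5605,-.297,.112],[.5605,-.311,.112]]:
    q=proj('wrist',p,C)[0]; print(q); cv2.drawMarker(im,tuple(int(v) for v in q),(0,0,255),0,8,1)
g=im
cv2.imwrite('pics/w7.png',cv2.resize(im[150:450,180:480],(600,600),interpolation=2))
```

```text
pos [ 0.5608 -0.3049  0.1227] shift [-0.4 45.7  1. ] turn [ 0.1 -0.1  0.1]
[323.9897 292.6232]
[322.7433 355.761 ]
[325.1098 235.2042]
[338.0035 292.8121]
[309.9705 292.4255]
```

View pics/w7.png

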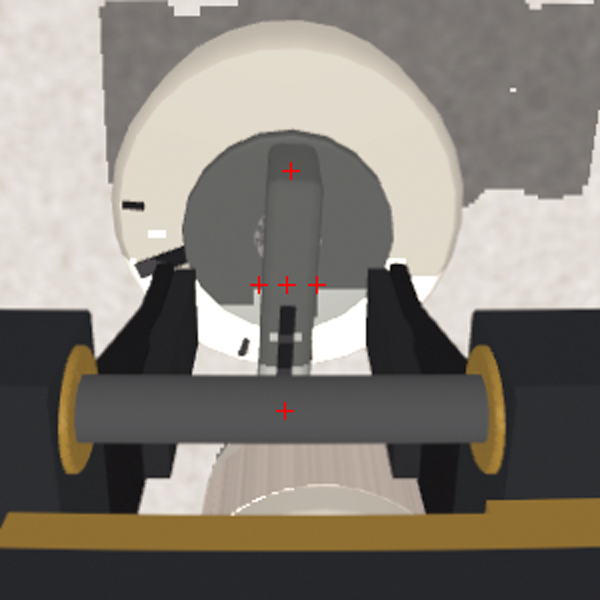

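Run:
```python
from h import *
np.set_printoptions(precision=4,suppress=True)
C=cam('wrist');f=lambda x,y:(x/2+180,y/2+150); ang=lambda a:np.degrees(np.arctan2(a[1],a[0]))
W=lambda x,y,z:onz('wrist',f(x,y),z,C)[:2]
print('disc top edge',W(287,130,.074),'left',W(182,235,.074),'right',W(392,235,.074))
print('bar back end',W(293,181,.112),W(292,172,.112),'line start',W(288,307,.112))
print('case rim L/R',W(112,215,.05),W(462,215,.05))
print('mark',W(140,270,.056),W(185,253,.056),'m5',W(122,205,.056),W(144,207,.056),'m2',W(241,353,.056))
for c in ([.5605,-.304],[.5625,-.304],[.563,-.304]): print(c,[ang(W(x,y,.056)-c) for x,y in [(140,270),(185,253),(133,206),(244,347)]])
print('TCP px',(proj('wrist',get_obs()['position'],C)[0]-[180,150])*2)
```

```text
disc top edge [ 0.5302 -0.3045] left [ 0.5629 -0.3353] right [ 0.5619 -0.2726]
bar back end [ 0.5331 -0.3033] [ 0.5309 -0.3036] line start [ 0.5666 -0.3039]
case rim L/R [ 0.5659 -0.3615] [ 0.5642 -0.246 ]
mark [ 0.5828 -0.3519] [ 0.5765 -0.3369] m5 [ 0.5602 -0.3567] [ 0.5607 -0.3497] m2 [ 0.6133 -0.3187]
[0.5605, -0.304] [np.float64(-65.00475912059046), np.float64(-64.06715792983536), np.float64(-90.05115719061021), np.float64(-15.141430504495762)]
[0.5625, -0.304] [np.float64(-66.99996042401371), np.float64(-66.94959152042497), np.float64(-92.37825570375361), np.float64(-15.735604417024623)]
[0.563, -0.304] [np.float64(-67.50834652138636), np.float64(-67.69061355296138), np.float64(-92.95910507019174), np.float64(-15.891316994187385)]
TCP px [284.6032 306.2917]
```

The wrist-frame measurements agree. The axis is at (0.562, -0.304), the mark at -67° and the pointer at about -0.5°, so the turn is about 67° clockwise.

Call:
{"method": "drive_tool", "body": {
  "plan": [
    [1.2, 15, 0.9, 0, 1, 0, 40],
    [1.2, 30, 0.9, 0, 1, 0, 40],
    [1.2, 42, 0.9, 0, 1, 0, 40],
    [1.2, 45.5, 0.9, 0, 1, 0, 40],
    [1.2, 45.5, 0.9, 0, 1, 0, 40],
    [1.2, 45.5, 0.9, 0, 1, 0, 40],
    [1.2, 45.5, 0.9, 0, 1, 0, 40],
    [1.2, 45.5, 0.9, 0, 1, 0, 40]
  ]
}}

```text
time: 16.45
position: [0.5611, -0.3033, 0.0758]
tool_rot: [0.707, -0.001, 0.0, -0.707]
ft_force: [0.5, -0.1, 0.3]
grip_width: 0.0401
```

Run:
```python
from h import *
delta([.562,-.304,.077],90); print(get_obs()['ft_force'])
```

```text
pos [ 0.5611 -0.3033  0.0758] shift [ 0.9 -1.2 -0.7] turn [ 0.  -0.1 -0. ]
[ 0.5337829  -0.12856051  0.31191143]
```

Call:
{"method": "drive_tool", "body": {
  "plan": [
    [0.9, -1, -0.6, 0, 0, 0, 25],
    [0.9, -1, -0.6, 0, 0, 0, 18],
    [0.9, -1, -0.6, 0, 0, 0, 14],
    [0.9, -1, -0.6, 0, 0, 0, 10],
    [0.9, -1, -0.6, 0, 0, 0, 10],
    [0.9, -1, -0.6, 0, 0, 0, 10],
    [0.9, -1, -0.6, 0, 0, 0, 10],
    [0.9, -1, -0.6, 0, 0, 0, 10]
  ],
  "newtons": 5
}}

```text
time: 17.25
position: [0.5615, -0.3033, 0.0764]
tool_rot: [-0.707, 0.001, 0.0, 0.708]
ft_force: [0.1, 0.8, 0.3]
grip_width: 0.0143
```

Gripped at 14 mm with little side force. Raising the grip, then pressing down.

Call:
{"method": "drive_tool", "body": {
  "plan": [
    [0, 0, 0, 0, 0, 0, 10],
    [0, 0, 0, 0, 0, 0, 10],
    [0, 2, 0, 0, 0, 0, 10],
    [0, 4, 0, 0, 0, 0, 10],
    [0, 6, 0, 0, 0, 0, 10],
    [0, 8, 0, 0, 0, 0, 10],
    [0, 8, 0, 0, 0, 0, 10]
  ],
  "newtons": 60
}}

```text
time: 17.95
position: [0.5616, -0.3035, 0.0699]
tool_rot: [-0.707, 0.001, 0.0, 0.707]
ft_force: [-2.5, 3.5, 11.1]
grip_width: 0.0136
```

Call:
{"method": "drive_tool", "body": {
  "plan": [
    [0, 1, 0, 0, 0, 0, 10],
    [0, 2, 0, 0, 0, 0, 10],
    [0, 2, 0, 0, 0, 0, 10],
    [0, 2, 0, 0, 0, 0, 10]
  ]
}}

```text
time: 18.35
position: [0.5616, -0.3035, 0.0686]
tool_rot: [-0.707, 0.001, 0.0, 0.707]
ft_force: [-2.6, 3.1, 13.1]
grip_width: 0.0139
```

Call:
{"method": "drive_tool", "body": {
  "plan": [
    [0, 1, 0, 0, 0, 0, 10],
    [0, 2, 0, 0, 0, 0, 10],
    [0, 2, 0, 0, 0, 0, 10],
    [0, 2, 0, 0, 0, 0, 10]
  ]
}}

```text
time: 18.75
position: [0.5617, -0.3035, 0.0682]
tool_rot: [-0.707, 0.001, -0.0, 0.707]
ft_force: [-4.8, 5.2, 21.2]
grip_width: 0.0136
```

At the bottom stop with 21 N. Turning clockwise, first half with a small side relief.

Call:
{"method": "drive_tool", "body": {
  "plan": [
    [-0.4, 0, 0.4, 0, 0, 0, 10],
    [-0.4, 0, 0.4, 0, 3, 0, 10],
    [-0.4, 0, 0.4, 0, 7, 0, 10],
    [-0.4, 0, 0.4, 0, 11, 0, 10],
    [-0.4, 0, 0.4, 0, 15, 0, 10],
    [-0.4, 0, 0.4, 0, 19, 0, 10],
    [-0.4, 0, 0.4, 0, 23, 0, 10],
    [-0.4, 0, 0.4, 0, 27, 0, 10],
    [-0.4, 0, 0.4, 0, 30, 0, 10],
    [-0.4, 0, 0.4, 0, 30, 0, 10]
  ]
}}

```text
time: 19.75
position: [0.5619, -0.3027, 0.0682]
tool_rot: [-0.683, 0.183, -0.183, 0.683]
ft_force: [-3.3, 5.5, 21.3]
grip_width: 0.0137
```

```bash
cat > g.py <<'E'
from h import *
np.set_printoptions(precision=4,suppress=True)
s=get_obs(); x=R.from_quat(s['tool_rot']).as_matrix()[:,0]; print(s['position'],s['ft_force'],s['moment'],'tool x',np.degrees(np.arctan2(x[1],x[0])))
for n in('top','side','wrist'): 
    C=cam(n);camera(n)
    for d in mark_of(n,'timer_mark')[:1]: print(n,np.round(d['location'],1),round(d['conf'],2),onz(n,d['location'],.056,C)[:2])
E
python3 g.py
```

```text
[ 0.5619 -0.3027  0.0682] [-3.3043  5.5084 21.2656] [1.0858 0.6759 0.2261] tool x -30.054282375669256
top [185.  259.4] 0.73 [0.557  0.2836]
side [376.  195.3] 0.59 [ 0.5768 -0.3503]
```

Call:
{"method": "drive_tool", "body": {
  "plan": [
    [0, 0, 0, 0, 4, 0, 10],
    [0, 0, 0, 0, 8, 0, 10],
    [0, 0, 0, 0, 12, 0, 10],
    [0, 0, 0, 0, 16, 0, 10],
    [0, 0, 0, 0, 20, 0, 10],
    [0, 0, 0, 0, 24, 0, 10],
    [0, 0, 0, 0, 28, 0, 10],
    [0, 0, 0, 0, 32, 0, 10],
    [0, 0, 0, 0, 35, 0, 10],
    [0, 0, 0, 0, 35, 0, 10]
  ]
}}

```text
time: 21.05
position: [0.5626, -0.3021, 0.0682]
tool_rot: [-0.595, 0.38, -0.381, 0.597]
ft_force: [-2.1, 7.4, 20.9]
grip_width: 0.0139
```

```bash
python3 g.py
python3 - <<'E'
from h import *
im=camera('wrist'); cv2.imwrite('pics/w8.png',im)
cv2.imwrite('pics/w8c.png',cv2.resize(im[150:450,180:480],(600,600),interpolation=2))
E
```

```text
[ 0.5626 -0.3021  0.0682] [-2.1397  7.3995 20.9102] [1.3746 0.3845 0.2234] tool x -65.07691616582576
top [425.5 196. ] 0.16 [ 0.7061 -0.2744]
side [373.1 193.9] 0.98 [ 0.5859 -0.3527]
```

Call:
{"method": "drive_tool", "body": {
  "plan": [
    [-0.4, 0, 0, 0, 1, 0, 10],
    [-0.8, 0, 0.1, 0, 2, 0, 10],
    [-1.2, 0, 0.2, 0, 2, 0, 10],
    [-1.2, 0, 0.2, 0, 2, 0, 10]
  ]
}}

```text
time: 21.8
position: [0.5626, -0.302, 0.0682]
tool_rot: [-0.589, 0.389, -0.391, 0.59]
ft_force: [-2.2, 5.6, 19.2]
grip_width: 0.014
```

Run:
```python
from h import *
s=get_obs();print(s['position'],s['ft_force'],s['moment'])
```

```text
[ 0.56259203 -0.30199204  0.06816547] [-2.18625046  5.55577074 19.19556654] [1.05452088 0.32472112 0.33911179]
```

Call:
{"method": "drive_tool", "body": {
  "plan": [
    [-1, 0.5, 0.2, 0, 0, 0, 10],
    [-2, 0.5, 0.4, 0, 0, 0, 10],
    [-2.5, 0.5, 0.6, 0, 0, 0, 10],
    [-2.5, 0.5, 0.6, 0, 0, 0, 10]
  ]
}}

```text
time: 22.2
position: [0.5626, -0.3019, 0.0682]
tool_rot: [0.59, -0.388, 0.392, -0.589]
ft_force: [-2.8, 1.4, 19.5]
grip_width: 0.0136
```

Run:
```python
from h import *
s=get_obs();print(s['position'],s['ft_force'],s['moment'])
```

```text
[ 0.56263982 -0.30186351  0.06815501] [-2.79970218  1.402985   19.48009942] [0.20564514 0.56476763 0.29096831]
```

Call:
{"method": "drive_tool", "body": {
  "plan": [
    [-2.5, 0, 0.6, 0, -0.5, 0, 10],
    [-2.5, 0, 0.6, 0, -0.5, 0, 24],
    [-2.5, -2, 0.6, 0, -0.5, 0, 28],
    [-2.5, -4, 0.6, 0, -0.5, 0, 32],
    [-2.5, -10, 0.6, 0, -0.5, 0, 36],
    [-2.5, -30, 0.6, 0, -0.5, 0, 40],
    [-2.5, -60, 0.6, 0, -0.5, 0, 40],
    [-2.5, -100, 0.6, 0, -0.5, 0, 40],
    [-2.5, -140, 0.6, 0, -0.5, 0, 40],
    [-2.5, -140, 0.6, 0, -0.5, 0, 40]
  ]
}}

```text
time: 23.2
position: [0.5635, -0.3, 0.2101]
tool_rot: [0.592, -0.384, 0.392, -0.59]
ft_force: [1.5, -0.4, 0.9]
grip_width: 0.0399
```

```bash
cat > k.py <<'E'
from h import *
np.set_printoptions(precision=4,suppress=True)
s=get_obs();C=cam('wrist');np.savez('pics/w9.npz',K=C[0],D=C[1],o=C[2],M=C[3]);w=camera('wrist');t=camera('top');d=camera('side');print(s['position'])
for n,i in(('w9',w),('t9',t),('s9',d)): cv2.imwrite(f'pics/{n}.png',i)
print(proj('wrist',[.5623,-.304,.056],C))
for nm,z in [('timer_mark',.056),('dial_tip',.105),('dial_grip',.096),('timer',0)]:
    for n in('wrist','top','side'):
        for q in mark_of(n,nm)[:1]: print(nm,n,np.round(q['location'],1),round(q['conf'],2),onz(n,q['location'],z,C if n=='wrist' else None)[:2])
c=proj('wrist',[.5623,-.304,.056],C)[0].astype(int)
im=np.zeros((600,800,3),np.uint8)
y,x=max(c[1]-75,0),max(c[0]-75,0); print('crop',x,y)
im[:400,:400]=cv2.resize(w[y:y+150,x:x+150],(400,400),interpolation=2)
im[:400,410:743]=cv2.resize(t[215:305,402:477],(333,400),interpolation=2)
im[405:600,:240]=cv2.resize(d[290:430,160:330],(240,195),interpolation=2)
im[405:600,250:440]=cv2.resize(d[165:245,340:417],(190,195),interpolation=2)
cv2.imwrite('pics/m9.png',im)
E
python3 k.py
```

```text
[ 0.5635 -0.3     0.2101]
[[316.935  220.9363]]
timer_mark wrist [316.6 281.4] 0.66 [ 0.5844 -0.3564]
timer_mark top [436.2 258.8] 0.72 [ 0.5585 -0.2955]
timer_mark side [373.2 191.1] 0.95 [ 0.5902 -0.3643]
dial_tip wrist [318.6 280.1] 0.57 [ 0.5767 -0.3341]
dial_tip side [376.5 184.4] 0.88 [ 0.5719 -0.3315]
dial_grip wrist [314.9 235.6] 0.93 [ 0.5612 -0.305 ]
dial_grip top [446.  256.1] 0.66 [ 0.5601 -0.3087]
dial_grip side [374.4 193. ] 0.83 [ 0.5673 -0.3069]
timer wrist [320.4 204.4] 0.75 [ 0.5647 -0.3012]
timer top [436.8 261.5] 0.89 [ 0.5583 -0.3091]
timer side [374.3 223.9] 0.78 [ 0.5589 -0.3029]
crop 241 145
```

View pics/m9.png

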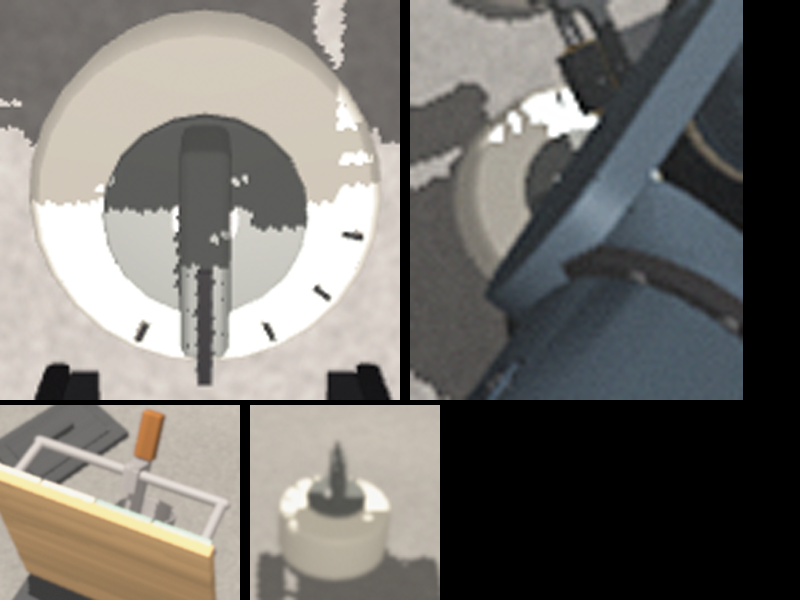

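The pointer covers the long mark, and its two neighbours at crop (142,331) and (268,330) sit symmetrically about the bar at x = 205. The dipper hangs on the rail. Now checking numerically that the case neither twisted nor slid.

Run:
```python
from h import *
np.set_printoptions(precision=4,suppress=True)
z=np.load('pics/w9.npz');C=(z['K'],z['D'],z['o'],z['M']); ang=lambda a:np.degrees(np.arctan2(a[1],a[0]))
W=lambda x,y,h:onz('wrist',(x*.375+241,y*.375+145),h,C)[:2]
D=[W(104,205,.074),W(307,205,.074),W(205,114,.074)]; print('disc L R back',D)
a=np.radians(-67); back=D[2]+.032*np.array([np.cos(a),np.sin(a)]); c=back; print('centre',(D[0]+D[1])/2,c)
for n,p in [('m5',(142,331)),('m3',(268,330)),('m2',(321,293)),('m1',(352,236))]: q=W(*p,.056);print(n,q,ang(q-c),np.linalg.norm(q-c))
A,B=W(205,140,.112),W(205,382,.112);print('bar',ang(B-A),B)
```

```text
disc L R back [array([ 0.5332, -0.3119]), array([ 0.5899, -0.2875]), array([ 0.5504, -0.2741])]
centre [ 0.5616 -0.2997] [ 0.5629 -0.3036]
m5 [ 0.5612 -0.3532] -91.88791503759047 0.04963468165842933
m3 [ 0.6    -0.3361] -41.23283820604476 0.04940289560267761
m2 [ 0.6108 -0.3171] -15.756662268384975 0.049745012446789146
m1 [ 0.6116 -0.2951] 9.851475743268624 0.04943791831420119
bar -66.76820274541403 [ 0.5776 -0.3375]
```

Call:
{"method": "drive_tool", "body": {
  "plan": [
    [0, -30, 0, 0, 0, 0, 40],
    [0, -80, 0, 0, 0, 0, 40],
    [-50, -100, 0, 0, 0, 0, 40],
    [-100, -100, 0, 0, 0, 0, 40],
    [-150, -100, 0, 0, 0, 0, 40],
    [-200, -100, 0, 0, 0, 0, 40],
    [-250, -100, 0, 0, 0, 0, 40],
    [-250, -100, 0, 0, 0, 0, 40],
    [-250, -100, 0, 0, 0, 0, 40]
  ]
}}

```text
time: 24.85
position: [0.4607, -0.0668, 0.3048]
tool_rot: [0.592, -0.387, 0.387, -0.592]
ft_force: [0.2, 0.1, 0.6]
grip_width: 0.0399
```

Run:
```python
from h import *
a=camera('side');[camera('side') for _ in range(6)];b=camera('side');s9=cv2.imread('pics/s9.png')
c=lambda x:x[270:400,150:340].astype(int)
print('motion px',(abs(c(a)-c(b)).max(2)>25).sum(),'since s9',(abs(c(a)-c(s9)).max(2)>40).sum())
t0=cv2.imread('pics/top5.png').astype(int);t=camera('top').astype(int)
for n,(x,y,w,h) in dict(tub=(400,165,60,55),elbow=(295,155,70,55),red=(305,315,70,50),plate=(200,130,95,80),case=(405,230,65,60)).items(): print(n,(abs(t-t0).max(2)>60)[y:y+h,x:x+w].sum())
print(get_obs()['time']); hand_in()
```

```text
motion px 0 since s9 0
tub 0
elbow 947
red 2313
plate 1172
case 352
25.3
the job is handed in; nothing more can be done
```

The dipper now hangs still on the rail and the timer's pointer stands at the long, thick mark. I handed the job in at 25.3 s of the 67 s allowed.

**Dipper:** I took the steel dipper by its grip, set its hook on the rail near the middle, and tilted it about 28° towards its hanging position. I then opened the fingers slowly. Afterwards the side camera showed no pixel change over about 0.35 s, and none since the picture taken at about 23 s.

**Timer:** I gripped the dial and pressed it to the bottom stop with about 20 N, then turned it about 67° clockwise.
- **Pointer:** it reads -66.8°. The long mark, which the pointer now covers, lies at about -66.6° judged from its two neighbours.
- **Case:** the marks' angles match those before the turn to 0.5°, and the centre to about 1 mm, so the case neither twisted nor slid measurably.
- **One slip:** while letting go of the dial I carried over a 2.5 mm sideways command by mistake. The angle and centre checks above came after it and showed no movement.

**Checks that did not settle everything:**
- In the last top-view comparison only the tub was unchanged. The elbow, red dipper and stove plate regions differed, probably because the arm and its shadow covered them, though I did not confirm that with a picture. No move was aimed at those things, and no unexpected forces showed up.
- One estimate of the timer's centre, from the dial disc's side edges, was about 4 mm off. I did not use it, because the marks and the disc's back edge agreed with each other.

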